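Open the sprung gate of the panel tote and hold it wide

TASK

Clear the paint jar out of the gate's way by standing it on the round cork mat, wholly on it. Then squeeze together the two jaws of the catch above the gate, after that those of the catch beside the gate, and swing the gate past its detent until it stands about square to the tote's front. Finish while still holding the gate open like that against its spring, without letting go, and leave the cup, the tin and the sanding block alone.

Things in the scene. Friction and masses are not known exactly. Their poses are not given: they have to be found in the camera images.
- tote: open plywood tote fixed to the table, 170 deep x 310 wide, rim 120 high, holding upright panels. Origin: on the table in the plane of its front face, below the gate. +x into the tote (away from the robot at yaw 0), +y left seen from the robot. It spans y -210 to +100; the gate covers y -65 to +85 of the front, right of that is a fixed panel. The catches stand on the front rim.
- catch_a (a point): midpoint of the catch above the gate (tote x 15, y 40), 147 above the table, axes as the tote's. Two upright steel jaws, each 18 (x) x 10 (y), z 123 to 165, centred 23 either side along tote y, 56 over their outer faces at the start. Each slides inwards by itself up to 13 with 4 N friction, no spring, and stays. Squeeze to about 40 over the outer faces (8 each).
- catch_b (a point): midpoint of the catch beside the gate, on the fixed panel (tote x 15, y -150), 147 above the table, axes as the tote's. Same jaws and behaviour as the catch above the gate; its left jaw carries a flat bolt that runs low (z 104 to 112) in front of the panel to the gate's free edge. To be squeezed second.
- catch_a_left (a joint): inward travel of the left (+y) jaw of the catch above the gate, m: 0 apart, 0.013 the stop; counts as squeezed above 0.0065
- catch_a_right (a joint): inward travel of the right (-y) jaw of the catch above the gate, m, same
- catch_b_left (a joint): inward travel of the left (+y) jaw of the catch beside the gate, m, same
- catch_b_right (a joint): inward travel of the right (-y) jaw of the catch beside the gate, m, same
- gate (a joint): gate angle, rad: 0 closed, 1.57 square, 1.60 stop. Opens outwards: free edge goes from tote -y towards -x. Blocked until both catches are squeezed. A spring pulls it shut (0.2 N m closed, 0.4 wide); the detent raises this to about 0.7 N m (5 N at the post) near 0.5 and is passed at about 0.75. Let go beyond, it settles near 1.1. Wide is above 1.35; aim for 1.5.
- gate_grip (a point): on the axis of the gate's grip post, 162 above the table: upright round steel post, diameter 16, z 118 to 185, on top of the gate's free edge, 140 from the hinge line. Can be pinched from above in any direction and turns between the fingers. Moves with the gate; axes are the tote's at angle 0 and turn with the gate.
- gate_hinge (a point): point on the gate's vertical hinge line (tote frame x -8, y +85), 118 above the table; axes as the tote's. The gate is a 12 thick panel, 150 long from here to its free edge, its bottom edge 32 and its top edge 100 to 118 above the table. Its detent, a sprung ball in a low steel bracket (10 high, reaching 52 out from the front), lies under it.
- jar_center (a point): centre, half-way up, of the upright white paint jar with screw cap, diameter 58, 100 high, about 0.2 kg, loose, standing in front of the gate within its swing; z axis up along the jar
- mat: round cork mat, diameter 130, 5 thick, fixed; origin at the centre of its underside. Lies in front of the tote, left or right of the gate's swing
- cup: empty card cup, 74 across the rim, 90 high, loose, leave alone; origin at the centre of its underside. Stands on the side of the gate opposite to the mat
- tin: flat round metal tin, diameter 81, 40 high, loose, leave alone; origin at the centre of its underside
- sander: cork sanding block, 70 x 110 x 30 high, loose, leave alone; origin at the centre of its underside

How it is judged:
On the way, in this order (a step that is already met when the one before it is completed fails the run):
1. the jar stands upright on the cork mat, wholly on it, let go (horizontal distance between jar_center and mat below 0.036 m and height (world z) of jar_center below 0.062 m and angle between jar_center's own z axis and vertical below 0.12 rad and contact force between the fingers and jar below 0.1 N and linear speed of jar below 0.02 m/s and value of joint gate below 0.1 rad), for 0.2 s.
2. the catch above the gate is squeezed while the one beside it is not yet (value of joint each of catch_a_left, catch_a_right above 0.0065 m and value of joint each of catch_b_left, catch_b_right below 0.003 m), for 0.1 s.
3. the catch beside the gate is squeezed too (value of joint each of catch_a_left, catch_a_right, catch_b_left, catch_b_right above 0.0065 m), for 0.1 s.
4. the gate has been swung past its detent (value of joint gate above 1 rad), for 0.1 s.
At the end, for the whole second after the job is handed in: The gate is still, opened beyond 1.35 rad (77 degrees) and held there by the fingers (contact force above 0.5 N) with no loose thing propping it; both catches remain squeezed (each jaw in by more than 6.5 mm); the jar stands upright and at rest, wholly on the mat (centres within 36 mm) (all of step 3 and value of joint gate above 1.35 rad and velocity of joint gate between -0.05 and 0.05 rad/s and contact force between the fingers and gate above 0.5 N and contact force between gate and jar below 0.1 N and contact force between gate and cup below 0.1 N and contact force between gate and tin below 0.1 N and contact force between gate and sander below 0.1 N and horizontal distance between jar_center and mat below 0.036 m and height (world z) of jar_center below 0.062 m and angle between jar_center's own z axis and vertical below 0.12 rad and linear speed of jar below 0.02 m/s); the arm keeps its last pose, push and grip.
It fails at once if the cup is disturbed (shifted more than 30 mm or tipped) (distance of cup from where it was at the start of the episode above 0.03 m or angle between cup's own z axis and vertical above 0.4 rad).
It fails at once if the tin is disturbed (shifted more than 30 mm or tipped) (distance of tin from where it was at the start of the episode above 0.03 m or angle between tin's own z axis and vertical above 0.4 rad).
It fails at once if the sanding block is disturbed (shifted more than 30 mm or tipped) (distance of sander from where it was at the start of the episode above 0.03 m or angle between sander's own z axis and vertical above 0.4 rad).
It fails at once if the jar is tipped over (angle between jar_center's own z axis and vertical above 0.7 rad).
It also fails if it takes over 72 s, if anything falls off the work surface, if the arm or the gripper's body presses on something with over 40 N, if the wrist force passes 120 N, or if a joint passes its speed limit or range.

ROBOT

A 7-joint arm with a two-finger parallel gripper is mounted at the origin on the work surface. World frame = base frame: x ahead of the robot, y to its left, z up, the work surface at z = 0. Lengths are in m, angles in rad, forces in N, time in s.
With the tool pointing down it reaches from about 0.4 to 0.85 m from the base axis. Payload 10.4 kg.
Tool frame: the origin (TCP) lies on the centre line of the jaws, within the pads' length; the fingertips stand r.tip_extent ahead of it and the grasp point (between the pads) lies 3 mm ahead of it (r.tip_extent is the distance from the TCP to the fingertips, in m); z points along the fingers, y is the direction in which the jaws open and shut (so a half turn about z gives the same grasp; the last joint's range is limited). The gripper opens to 87 mm and grips with 3 to 60 N. Pads are 19 mm wide; open, the fingers measure 117 mm over their backs; the gripper's body (75 mm by 190 mm) begins 51 mm behind the grasp point.
Start: joints at [-1.222, 0.332, -0.065, 1.46, 0.022, 1.35, -0.088], TCP at [0.227, 0.582, 0.245] pointing down, gripper open.
Joint ranges: [-2.6, 2.6], [-0.5, 2.12], [-1.47, 1.34], [0.16, 2.42], [-1.27, 4.41], [0.06, 2.06], [-2.6, 2.6]. Speed limits (rad/s): [2.22, 2.22, 2.79, 2.79, 3.14, 3.14, 3.14].

INTERFACE

Orientations are given as a unit quaternion [x, y, z, w].
In Python, from bench import r gives the robot as it stands. The module is installed in compiled form; this text tells all that it offers.
- The arm moves only by the shell command python3 -m jog 'ROWS' [FORCE]. ROWS is JSON, a list of rows, each a list of 5 numbers: the shift along the tool's x, y, z in cm, then the turn about the tool's z in rad, then the closure, from 0 (fully open) to 1 (shut). A call has exactly 10 rows; each row shifts and turns the pose as measured when the row begins, along the tool's axes as they then stand; what a row does not reach is not made up. A row lasts 1/10 s, in which the tool goes at most 50 mm and 8.59 degrees, less where a joint would pass 70% of its speed; a pose out of reach is approached as far as the arm can. A call with a gripper value outside its range is refused whole. The fingers move at their own pace and stop on an object; FORCE is the grip in N (left out, the last holds). Time passes only in rows, so rows that do not move let the fingers close, or fill a call up. It gives the time, the measured TCP pose, the force and the opening at its end, in the units of the state.
- r.read_state(): the state, without advancing time (a new reading comes with each control period).
- r.camera(name): name is "side" or "top" or "wrist"; returns a dict with "pixels" (420x560x3 uint8, red, green, blue), "fx", "fy", "cx", "cy" (pixels), "k1" (the pictures are not rectified: a ray, as slopes to the right and down, at radius r is drawn at 1 + k1 r^2 times it, then the intrinsics apply), "camera_from_world" (4x4, takes a point from world to camera coordinates). Camera axes: x right, y up, looking along -z (the intrinsics and any distortion apply to the point x, -y, -z); pixel columns grow to the right and rows downward; lengths in m; the calibration is good to about 2 mm. A picture is of the moment at which its call begins. There is no depth.
- r.close_job(): hands the job in, once; it reports no verdict.
The state is a dict: "time": time; "joint_positions": joint angles; "joint_vel": joint speeds; "joint_torque": joint torques, N m; "ee_pos": TCP position; "eef_rot": TCP orientation; "ft_force": force on the tool from outside, world axes, zero at the start; "torque": the same for the moment, N m; "width": finger opening in m.
Only numpy, scipy, OpenCV 4.12 (cv2) and the standard library are available. Lean on these libraries where they do the work, as an engineer would, in place of code of your own. Each camera call takes 0.05 s, during which the arm holds its last target. There are 200 camera calls.

## Working session

There is one attempt and no reset: what is moved stays moved. The work goes in short steps, Python scripts to look and compute and a shell command to move; the robot and the scene stay as the last step left them, time stands still between calls to the robot, and variables do not carry over. Pictures are saved under pics/ and viewed, about 8 in all and at most 12, crops included, and the job is handed in when it is done.

```bash
mkdir -p pics; cat > h.py <<'E'
import numpy as np, cv2
from bench import r
def shot(n,f=None):
    c=r.camera(n)
    if f: cv2.imwrite('pics/'+f,c['pixels'][:,:,::-1])
    return c
def ray(c,u,v):
    K=np.array([[c['fx'],0,c['cx']],[0,c['fy'],c['cy']],[0,0,1]])
    d=np.array([(u-c['cx'])/c['fx'],(v-c['cy'])/c['fy']]); s=d.copy()
    for _ in range(30): s=d/(1+c['k1']*(s@s))
    M=np.array(c['camera_from_world']); R=M[:3,:3]
    return -R.T@M[:3,3], R.T@np.array([s[0],-s[1],-1])
def onz(c,u,v,z):
    o,d=ray(c,u,v); return o+d*(z-o[2])/d[2]
def proj(c,p):
    M=np.array(c['camera_from_world']); q=M[:3,:3]@np.array(p)+M[:3,3]
    s=np.array([q[0],-q[1]])/-q[2]; s=s*(1+c['k1']*(s@s))
    return np.array([c['fx']*s[0]+c['cx'],c['fy']*s[1]+c['cy']])
E
python3 - <<'E'
from h import *
import pickle
s=r.read_state();print(s,r.tip_extent)
D={}
for n in('top','side','wrist'):
    c=shot(n,n+'0.png');D[n]=c
    M=np.array(c['camera_from_world']);print(n,-M[:3,:3].T@M[:3,3],-M[2,:3],c['fx'],c['k1'])
pickle.dump(D,open('d0.pkl','wb'))
E
```

```text
{'time': 0.0, 'joint_positions': array([-1.22163051,  0.33281301, -0.06470921,  1.46097473,  0.02159558,
        1.34992329, -0.08846391]), 'joint_vel': array([ 2.65767058e-04,  4.90508732e-04,  9.77298288e-05,  3.18596665e-04,
       -1.23259603e-03,  2.09146314e-03,  1.94098103e-03]), 'joint_torque': array([ 6.75283500e-04, -6.23242235e+01,  2.52321322e-02, -3.89907074e+01,
       -6.12859265e-02,  3.95337353e-02,  1.23772948e-04]), 'ee_pos': array([0.22689993, 0.58195187, 0.24377476]), 'eef_rot': array([ 1.84782060e-01,  9.82779265e-01, -7.04316458e-04, -1.00653930e-04]), 'ft_force': array([-0.25515014, -0.85959755, -0.03401358]), 'torque': array([-0.01127065,  0.03463029, -0.04071693]), 'width': 0.08733358624336274} 0.022
top [ 0.46875357 -0.04938756  1.20073447] [ 6.57366477e-02  8.31033383e-04 -9.97836661e-01] 435.40256129026244 -0.021123150607210164
side [ 0.26000811 -0.50232308  0.77134527] [ 0.35521448  0.5380714  -0.76439639] 383.62493690969944 -0.08940861844391254
wrist [0.16636536 0.60608821 0.38301883] [ 0.22647774 -0.09029531 -0.96982194] 291.6016192718834 -0.06136382113795691
```

View pics/top0.png

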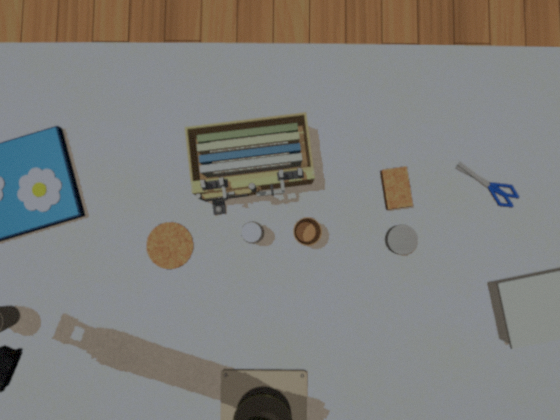

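View pics/side0.png

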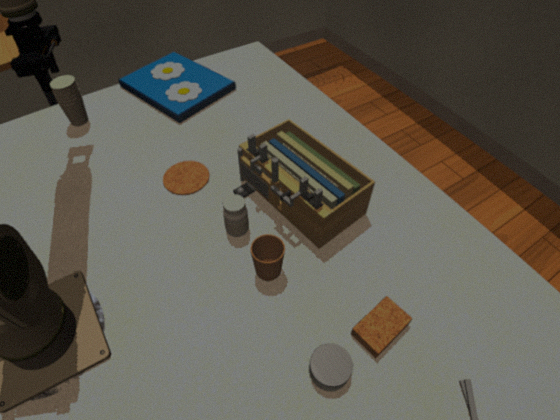

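The top view shows the tote around (250,155), jar (252,232), mat (170,245), cup (307,231), tin (402,240) and sander (397,188). Next I measure these and enlarge the catch area.

```bash
python3 - <<'E'
from h import *
import pickle
D=pickle.load(open('d0.pkl','rb'));c=D['top'];s=D['side']
im=c['pixels'][:,:,::-1]
a=cv2.resize(im[105:260,140:340],None,fx=4,fy=4,interpolation=cv2.INTER_CUBIC)
cv2.imwrite('pics/topcrop.png',cv2.convertScaleAbs(a,alpha=1.5,beta=10)[:600])
b=cv2.resize(s['pixels'][110:260,220:390,::-1],None,fx=4,fy=4,interpolation=cv2.INTER_CUBIC)
cv2.imwrite('pics/sidecrop.png',cv2.convertScaleAbs(b,alpha=1.5,beta=10)[:600])
h=cv2.cvtColor(im,cv2.COLOR_BGR2HSV)
m=((h[:,:,0]<22)&(h[:,:,1]>90)).astype('uint8');m[:60]=0
for k in cv2.findContours(m,0,2)[0]:
    if cv2.contourArea(k)>150:
        print(cv2.contourArea(k),cv2.boundingRect(k),cv2.minEnclosingCircle(k),onz(c,*cv2.minEnclosingCircle(k)[0],.005))
print('jar',onz(c,252,232,.1),onz(s,235,201,.1))
E
```

```text
1578.0 (147, 223, 46, 46) ((169.67535400390625, 245.1919403076172), 22.99298858642578) [0.44465161 0.26308996 0.005     ]
525.5 (295, 218, 27, 28) ((307.4640197753906, 231.37770080566406), 13.632950782775879) [ 0.48554726 -0.11440443  0.005     ]
955.0 (381, 167, 31, 42) ((396.6590881347656, 187.77272033691406), 22.415292739868164) [ 0.60781372 -0.3605752   0.005     ]
1033.0 (188, 115, 122, 65) ((248.6453857421875, 147.2476043701172), 63.20082473754883) [0.71778755 0.05005493 0.005     ]
jar [0.48153656 0.03079856 0.1       ] [0.48787691 0.03332562 0.1       ]
```

View pics/topcrop.png

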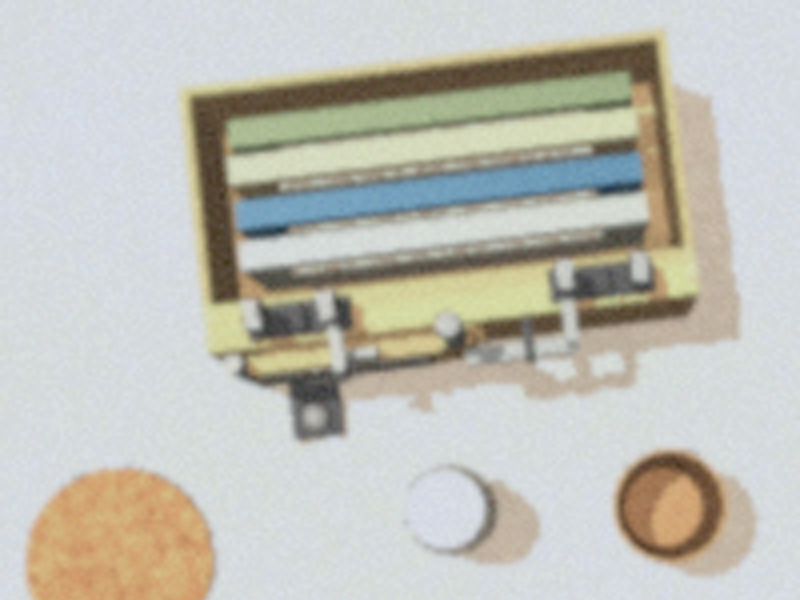

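View pics/sidecrop.png

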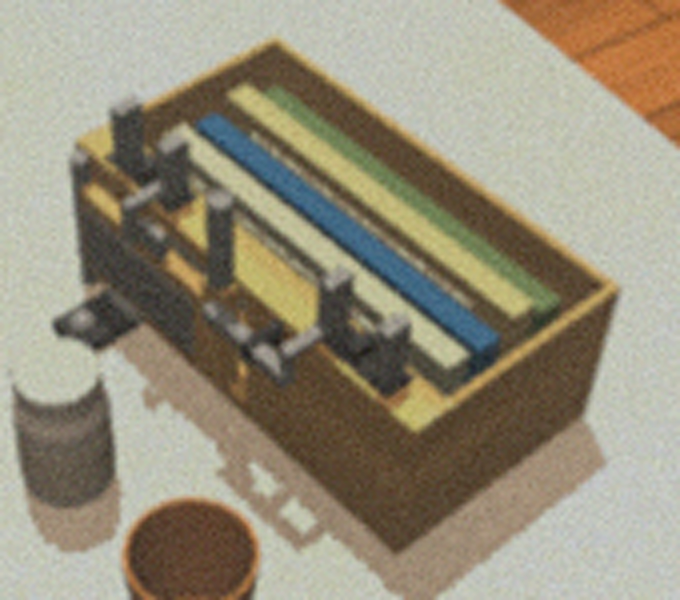

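The top crop shows the jaw tops at about (251,318), (324,303), (563,272) and (640,268), with the post at (447,324). The jar cap is at (449,508) and the detent bracket at (316,410).

```bash
python3 - <<'E'
from h import *
import pickle
D=pickle.load(open('d0.pkl','rb'));c=D['top'];s=D['side']
f=lambda u,v,z:onz(c,140+u/4,105+v/4,z).round(4)
g=lambda u,v,z:onz(s,220+u/4,110+v/4,z).round(4)
for n,u,v,z in[('aL',251,314,.165),('aR',324,302,.165),('post',447,323,.185),('bL',563,270,.165),('bR',640,266,.165),('BL',183,90,.12),('BR',663,33,.12),('FR',696,295,.12),('FL',213,352,.12),('jar',450,508,.1),('cup',670,505,.09)]:print(n,f(u,v,z))
for n,u,v,z in[('aL',127,105,.165),('aR',175,142,.165),('post',220,200,.185),('bL',338,282,.165),('bR',396,325,.165),('BL',276,40,.12),('BR',617,288,.12),('FR',416,430,.12),('jar',57,372,.1)]:print('s',n,g(u,v,z))
# fit tote from both-camera averages
loc={'aL':(.015,.063),'aR':(.015,.017),'post':(-.008,-.055),'bL':(.015,-.127),'bR':(.015,-.173),'BL':(.17,.1),'BR':(.17,-.21),'FR':(0,-.21)}
T={'aL':f(251,314,.165),'aR':f(324,302,.165),'post':f(447,323,.185),'bL':f(563,270,.165),'bR':f(640,266,.165),'BL':f(183,90,.12),'BR':f(663,33,.12),'FR':f(696,295,.12)}
S={'aL':g(127,105,.165),'aR':g(175,142,.165),'post':g(220,200,.185),'bL':g(338,282,.165),'bR':g(396,325,.165),'BL':g(276,40,.12),'BR':g(617,288,.12),'FR':g(416,430,.12)}
for W in(T,S,{k:(T[k]+S[k])/2 for k in T}):
    A=np.array([loc[k] for k in loc]);B=np.array([W[k][:2] for k in loc])
    a,b=A-A.mean(0),B-B.mean(0);th=np.arctan2((a[:,0]*b[:,1]-a[:,1]*b[:,0]).sum(),(a*b).sum())
    R=np.array([[np.cos(th),-np.sin(th)],[np.sin(th),np.cos(th)]]);t=B.mean(0)-R@A.mean(0)
    print('yaw',th,'t',t,(B-(A@R.T+t)).round(4).tolist())
    print('a',R@[.015,.04]+t,'b',R@[.015,-.15]+t,'post',R@[-.008,-.055]+t,'hinge',R@[-.008,.085]+t)
st=r.read_state();q=st['eef_rot'];from scipy.spatial.transform import Rotation as Q
print(Q.from_quat(q).as_matrix().round(3))
E
```

```text
aL [0.5958 0.1455 0.165 ]
aR [0.6034 0.1019 0.165 ]
post [0.5889 0.0266 0.185 ]
bL [ 0.6238 -0.0411  0.165 ]
bR [ 0.6266 -0.0872  0.165 ]
BL [0.7432 0.2    0.12  ]
BR [ 0.7819 -0.1026  0.12  ]
FR [ 0.6154 -0.1239  0.12  ]
FL [0.5773 0.1773 0.12  ]
jar [0.4815 0.0295 0.1   ]
cup [ 0.4847 -0.1099  0.09  ]
s aL [0.599  0.1427 0.165 ]
s aR [0.6062 0.098  0.165 ]
s post [0.5908 0.0235 0.185 ]
s bL [ 0.6219 -0.0477  0.165 ]
s bR [ 0.6299 -0.0901  0.165 ]
s BL [0.7448 0.1959 0.12  ]
s BR [ 0.7854 -0.1056  0.12  ]
s FR [ 0.621  -0.1268  0.12  ]
s jar [0.4835 0.0289 0.1   ]
yaw 0.12760093453114954 t [0.58930878 0.08243484] [[-0.0004, -0.0013], [0.0014, 0.0007], [0.0005, -0.0003], [0.0035, 0.0005], [0.0004, 0.0], [-0.002, -0.0033], [-0.0028, 0.0016], [-0.0006, 0.002]]
a [0.59909663 0.12401847] b [ 0.62327507 -0.06443684] post [0.58837284 0.02686395] hinge [0.57055715 0.16572576]
yaw 0.13083112267598443 t [0.59159093 0.07858442] [[0.0008, -0.0003], [0.002, 0.0006], [-0.0, 0.0005], [-0.0011, -0.0023], [0.0009, 0.0009], [-0.0023, -0.004], [-0.0021, 0.0018], [0.002, 0.0028]]
a [0.60124441 0.12019945] b [ 0.62603147 -0.06817677] post [0.59083451 0.0230108 ] hinge [0.57257036 0.16181433]
yaw 0.12921580715197534 t [0.5904498  0.08050973] [[0.0002, -0.0008], [0.0017, 0.0006], [0.0002, 0.0001], [0.0012, -0.0009], [0.0006, 0.0005], [-0.0021, -0.0036], [-0.0024, 0.0017], [0.0007, 0.0024]]
a [0.60017048 0.12210911] b [ 0.62465322 -0.0663069 ] post [0.5896036 0.0249374] hinge [0.57156369 0.16377026]
[[-0.932  0.363 -0.   ]
 [ 0.363  0.932 -0.001]
 [-0.    -0.001 -1.   ]]
```

```bash
cat >> h.py <<'E'
from scipy.spatial.transform import Rotation as Q
YAW=.129;TO=np.array([.5904,.0805])
def tote(x,y): 
    c,s=np.cos(YAW),np.sin(YAW);return TO+np.array([c*x-s*y,s*x+c*y])
def go(*p):
    s=r.read_state();R=Q.from_quat(s['eef_rot']).as_matrix()
    print('t',round(s['time'],2),'tcp',s['ee_pos'].round(4),'yaw err',round(float(np.arctan2(R[1,1],R[0,1])-np.pi/2-YAW),3),'F',s['ft_force'].round(1),'w',round(s['width'],4))
    for q in p: print(' to',np.round(q,4),'tool cm',(R.T@(np.array(q)-s['ee_pos'])*100).round(2))
E
python3 -m jog '[[0,0,0,-0.13,0],[0,0,0,-0.13,0],[0,0,0,-0.13,0],[0,0,0,-0.11,0],[-1.4,-4.7,0,0,0],[-1.4,-4.7,0,0,0],[-1.4,-4.7,0,0,0],[-1.4,-4.7,0,0,0],[-1.4,-4.7,0,0,0],[-1.4,-4.7,0,0,0]]' 15
python3 -c "
from h import *
go((.482,.03,.244))"
```

```text
time: 1.15
ee_pos: [0.3497, 0.3128, 0.2394]
eef_rot: [-0.08, 0.997, -0.002, -0.003]
ft_force: [2.0, 0.5, 1.5]
width: 0.087
t 1.15 tcp [0.3497 0.3128 0.2394] yaw err 0.032 F [2.  0.5 1.5] w 0.087
 to [0.482 0.03  0.244] tool cm [ -8.52 -30.04  -0.39]
```

```bash

python3 -m jog '[[-1.2,-4.2,0,0.03,0],[-1.2,-4.2,0,0,0],[-1.2,-4.2,0,0,0],[-1.2,-4.2,0,0,0],[-1.2,-4.2,0,0,0],[-1.2,-4.2,0,0,0],[-1.2,-4.0,0,0,0],[0,0,0,0,0],[0,0,0,0,0],[0,0,0,0,0]]'
python3 - <<'E'
from h import *
c=shot('wrist','w1.png');go((.482,.03,.083));print(proj(c,(.482,.03,.1)))
E
```

```text
time: 2.15
ee_pos: [0.4752, 0.0145, 0.2398]
eef_rot: [-0.059, 0.998, -0.002, -0.003]
ft_force: [-1.4, 0.0, 0.1]
width: 0.0869
t 2.2 tcp [0.4751 0.015  0.2398] yaw err -0.009 F [-0.2 -0.1 -0.5] w 0.0868
 to [0.482 0.03  0.083] tool cm [-0.96  1.47 15.67]
[295.84698708 214.65263044]
```

View pics/w1.png

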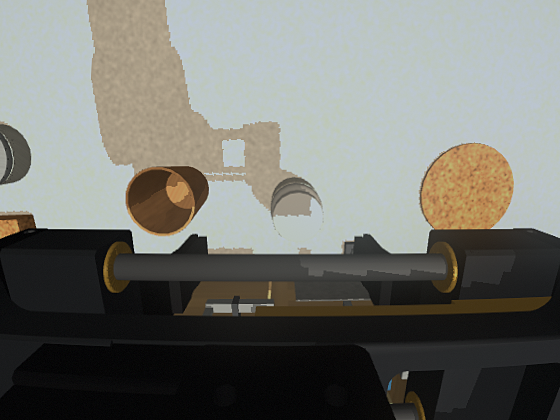

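The jar cap in the wrist view is centred at about (297,212) and I predicted (296,215), so they agree. Now I centre on it and descend.

```bash

python3 -m jog '[[-0.8,1.4,0,0,0],[0,0,0,0,0],[0,0,3,0,0],[0,0,3,0,0],[0,0,3,0,0],[0,0,2,0,0],[0,0,2,0,0],[0,0,1,0,0],[0,0,0,0,0],[0,0,0,0,0]]'
python3 -c "
from h import *
go((.482,.03,.083))"
```

```text
time: 3.2
ee_pos: [0.4813, 0.0408, 0.096]
eef_rot: [-0.068, 0.998, -0.001, -0.002]
ft_force: [1.4, -0.3, 0.7]
width: 0.087
t 3.2 tcp [0.4813 0.0408 0.096 ] yaw err 0.008 F [ 1.4 -0.3  0.7] w 0.087
 to [0.482 0.03  0.083] tool cm [ 0.07 -1.07  1.3 ]
```

```bash

python3 -m jog '[[0,-0.7,0.7,0,0],[0,0,0,0,0],[0,0,0,0,0],[0,0,0,0,0],[0,0,0.4,0,1],[0,0,0,0,1],[0,0,0,0,1],[0,0,0,0,1],[0,0,0,0,1],[0,0,0,0,1]]' 15
python3 -c "
from h import *
go((.482,.03,.083))"
```

```text
time: 4.2
ee_pos: [0.4843, 0.0335, 0.0871]
eef_rot: [-0.068, 0.998, -0.001, 0.001]
ft_force: [-0.3, -0.5, -0.7]
width: 0.0565
t 4.2 tcp [0.4843 0.0335 0.0871] yaw err 0.008 F [-0.3 -0.5 -0.7] w 0.0565
 to [0.482 0.03  0.083] tool cm [ 0.28 -0.32  0.41]
```

```bash

python3 -m jog '[[0,0,-1.5,0,1],[0,0,-1.5,0,1],[0,1,0,0,1],[0.1,3.5,0,0,1],[0.2,4,0,0,1],[0.2,4,0,0,1],[0.1,4,0,0,1],[0.1,3,0,0,1],[0,0,0,0,1],[0,0,0,0,1]]'
python3 -c "
from h import *
c=shot('wrist');cv2.imwrite('pics/w2.png',c['pixels'][:,:,::-1]);go((.4445,.263,.092));print(proj(c,(.4447,.2631,.005)),proj(c,(.482,.03,.1)))"
```

```text
time: 5.2
ee_pos: [0.4444, 0.237, 0.1116]
eef_rot: [-0.069, 0.998, -0.001, -0.002]
ft_force: [0.2, -0.8, -1.7]
width: 0.0565
t 5.25 tcp [0.4443 0.2371 0.1116] yaw err 0.008 F [-0.9  0.3 -1.8] w 0.0567
 to [0.4445 0.263  0.092 ] tool cm [-0.38  2.57  1.96]
[310.21124892 218.79338474] [-53.31186381 265.99364455]
```

View pics/w2.png

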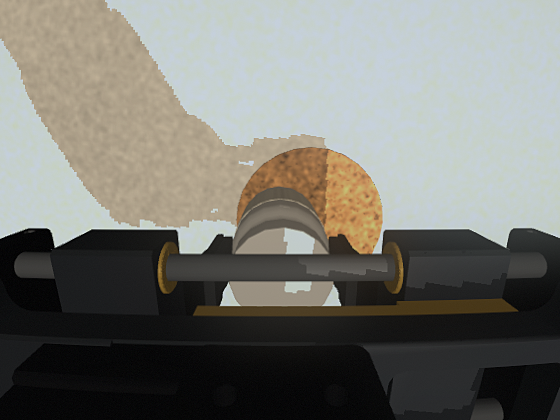

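The jar is gripped upright, and the mat sits where I predicted, near (310,219). Moving 25 mm sideways and lowering.

```bash

python3 -m jog '[[-0.2,1.3,0,0,1],[-0.1,0.9,0,0,1],[0,0,0,0,1],[0,0,0,0,1],[0,0,0.8,0,1],[0,0,0.6,0,1],[0,0,0,0,1],[0,0,0,0,1],[0,0,0,0,1],[0,0,0,0,1]]'
python3 -c "
from h import *
go((.4445,.263,.092))"
```

```text
time: 6.25
ee_pos: [0.4451, 0.2573, 0.0954]
eef_rot: [-0.065, 0.998, -0.001, -0.003]
ft_force: [-0.8, -0.3, -0.8]
width: 0.0569
t 6.25 tcp [0.4451 0.2573 0.0954] yaw err 0.002 F [-0.8 -0.3 -0.8] w 0.0569
 to [0.4445 0.263  0.092 ] tool cm [-0.02  0.57  0.34]
```

```bash

python3 -m jog '[[0,0.5,0,0,1],[0,0,0,0,1],[0,0,0.3,0,1],[0,0,0,0,1],[0,0,0,0,0.3],[0,0,0,0,0],[0,0,0,0,0],[0,0,0,0,0],[0,0,0,0,0],[0,0,0,0,0]]'
python3 -m jog '[[0,0,-2,0,0],[0,0,-3,0,0],[0,0,-3,0,0],[0,0,-4,0,0],[0,0,-4,0,0],[0,0,0,0,0],[0,0,0,0,0],[0,0,0,0,0],[0,0,0,0,0],[0,0,0,0,0]]'
python3 - <<'E'
from h import *
a=tote(.015,.04);go((*a,.23))
c=shot('side','s2.png');c=shot('top');im=c['pixels'][:,:,::-1]
print(proj(c,(.4445,.263,.105)))
cv2.imwrite('pics/t2.png',cv2.convertScaleAbs(cv2.resize(im[100:290,120:320],None,fx=3,fy=3,interpolation=2),alpha=1.5))
E
```

```text
time: 7.25
ee_pos: [0.4451, 0.2633, 0.0933]
eef_rot: [-0.065, 0.998, -0.001, -0.002]
ft_force: [-0.3, -0.5, 0.5]
width: 0.0855
time: 8.25
ee_pos: [0.4441, 0.2623, 0.2563]
eef_rot: [-0.065, 0.998, -0.002, -0.004]
ft_force: [0.2, -0.3, -0.0]
width: 0.0872
t 8.25 tcp [0.4441 0.2623 0.2563] yaw err 0.002 F [ 0.2 -0.3 -0. ] w 0.0872
 to [0.6001 0.1221 0.23  ] tool cm [-13.66 -15.93   2.58]
[159.3246247 245.9648529]
```

View pics/s2.png

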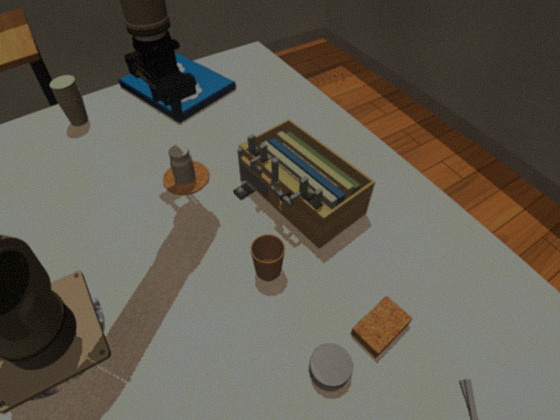

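The jar stands upright on the mat, with its base near (183,182) and the mat centre at (187,178). The cup, tin and sander have not moved. Next is catch A.

```bash

python3 -m jog '[[-2.4,-2.8,0,0,0],[-2.4,-2.8,0,0,0],[-2.4,-2.8,0,0,0],[-2.4,-2.8,0,0,0],[-2.4,-2.8,0,0,0],[-1,-1,0,0,0],[0,0,0,0,0],[0,0,0,0,0],[0,0,0,0,0],[0,0,0,0,0]]'
python3 - <<'E'
from h import *
a=tote(.015,.04);go((*a,.16))
c=shot('wrist','w3.png')
for p in [(.015,.063,.165),(.015,.017,.165),(-.008,-.055,.185)]: print(proj(c,(*tote(*p[:2]),p[2])).round(1))
c=shot('side')
for z in (.005,.105): print('side jar',proj(c,(.4445,.263,z)).round(1))
E
```

```text
time: 9.35
ee_pos: [0.5944, 0.1306, 0.2517]
eef_rot: [-0.07, 0.998, -0.003, -0.007]
ft_force: [-0.4, -0.4, -0.1]
width: 0.0872
t 9.35 tcp [0.5944 0.1306 0.2517] yaw err 0.011 F [-0.4 -0.4 -0.1] w 0.0872
 to [0.6001 0.1221 0.16  ] tool cm [-0.58 -0.89  9.16]
[298.  227.5]
[241.3 226.9]
[139.9 203.3]
side jar [184.9 176.6]
side jar [178.1 149.7]
```

View pics/w3.png

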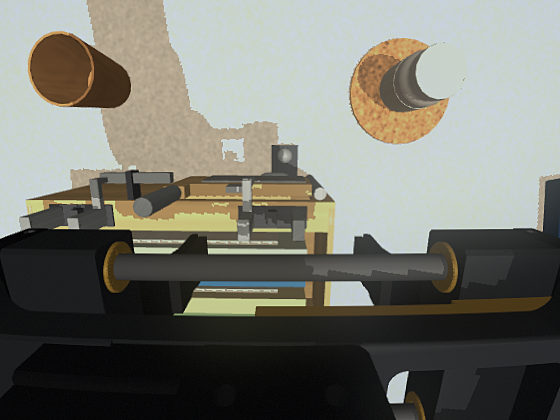

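```bash

python3 -m jog '[[-0.4,-0.7,0,0,0],[0,0,0,0,0],[0,0,2.5,0,0],[0,0,2.5,0,0],[0,0,0,0,0],[0,0,0,0,0],[0,0,0,0,0],[0,0,0,0,0],[0,0,0,0,0],[0,0,0,0,0]]'
python3 - <<'E'
from h import *
a=tote(.015,.04);go((*a,.16))
c=shot('wrist')
cv2.imwrite('pics/w4.png',cv2.resize(c['pixels'][130:330,100:400,::-1],(800,533),interpolation=2))
for p in [(.015,.063,.165),(.015,.017,.165),(-.008,-.055,.185)]: print(((proj(c,(*tote(*p[:2]),p[2]))-[100,130])*800/300).round(1))
E
```

```text
time: 10.45
ee_pos: [0.6012, 0.1244, 0.2064]
eef_rot: [-0.07, 0.998, -0.001, -0.003]
ft_force: [-0.3, 0.3, 0.2]
width: 0.0873
t 10.45 tcp [0.6012 0.1244 0.2064] yaw err 0.012 F [-0.3  0.3  0.2] w 0.0873
 to [0.6001 0.1221 0.16  ] tool cm [ 0.11 -0.2   4.64]
[567.1 288.8]
[379.9 286.6]
[ 37.6 211.3]
```

View pics/w4.png

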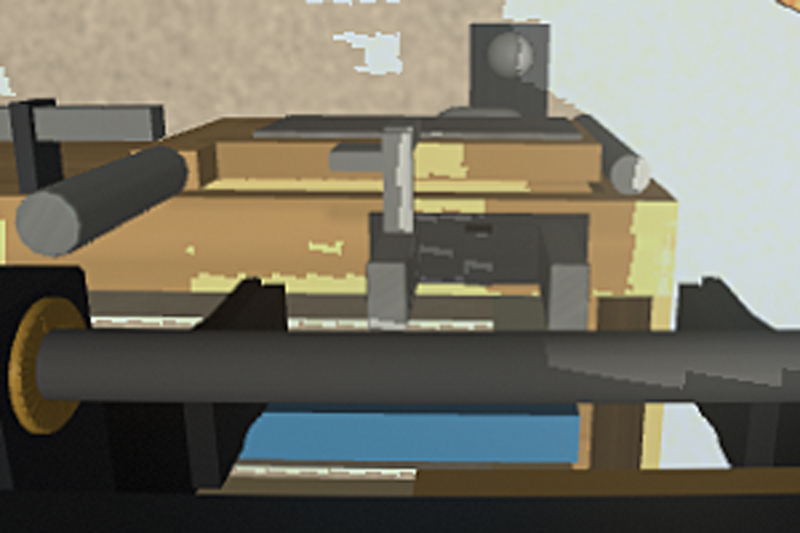

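The jaw tops are at crop u≈388 and 569. That is within about 1.5 mm of my prediction, and they sit central between the fingers. Descending and squeezing.

```bash

python3 -m jog '[[0,0,2,0,0],[0,0,1.5,0,0],[0,-0.1,0.3,0,0],[0,0,0,0,0],[0,0,0,0,0.2],[0,0,0,0,0.3],[0,0,0,0,0.4],[0,0,0,0,0.48],[0,0,0,0,0.53],[0,0,0,0,0.53]]' 25
python3 -c "
from h import *
a=tote(.015,.04);go((*a,.16))"
```

```text
time: 11.5
ee_pos: [0.6026, 0.1235, 0.1702]
eef_rot: [-0.07, 0.998, -0.001, -0.001]
ft_force: [0.3, -0.4, -2.0]
width: 0.0475
t 11.5 tcp [0.6026 0.1235 0.1702] yaw err 0.012 F [ 0.3 -0.4 -2. ] w 0.0475
 to [0.6001 0.1221 0.16  ] tool cm [ 0.26 -0.1   1.02]
```

```bash

python3 -m jog '[[0,0,0,0,0.55],[0,0,0,0,0.55],[0,0,0,0,0.55],[0,0,0,0,0.57],[0,0,0,0,0.57],[0,0,0,0,0.57],[0,0,0,0,0.57],[0,0,0,0,0.57],[0,0,0,0,0.57],[0,0,0,0,0.57]]'
python3 - <<'E'
from h import *
a=tote(.015,.04);go((*a,.16))
c=shot('wrist','w5.png')
E
```

```text
time: 12.5
ee_pos: [0.6026, 0.1236, 0.1702]
eef_rot: [-0.07, 0.998, -0.001, -0.001]
ft_force: [-0.1, -0.7, -0.7]
width: 0.0375
t 12.5 tcp [0.6026 0.1236 0.1702] yaw err 0.012 F [-0.1 -0.7 -0.7] w 0.0375
 to [0.6001 0.1221 0.16  ] tool cm [ 0.26 -0.11  1.02]
```

```bash

python3 -m jog '[[0,0,0,0,0.59],[0,0,0,0,0.59],[0,0,0,0,0.59],[0,0,0,0,0.59],[0,0,0,0,0.3],[0,0,0,0,0],[0,0,0,0,0],[0,0,0,0,0],[0,0,0,0,0],[0,0,0,0,0]]'
python3 -m jog '[[0,0,-2,0,0],[0,0,-3,0,0],[0,0,-1,0,0],[0,0,0,0,0],[0,0,0,0,0],[0,0,0,0,0],[0,0,0,0,0],[0,0,0,0,0],[0,0,0,0,0],[0,0,0,0,0]]'
python3 - <<'E'
from h import *
b=tote(.015,-.15);go((*b,.22),(*b,.17))
c=shot('wrist')
cv2.imwrite('pics/w6.png',cv2.resize(c['pixels'][130:330,100:400,::-1],(800,533),interpolation=2))
for p in [(.015,.063,.165),(.015,.017,.165),(-.008,-.055,.185)]: print(((proj(c,(*tote(*p[:2]),p[2]))-[100,130])*800/300).round(1))
E
```

```text
time: 13.55
ee_pos: [0.6027, 0.1235, 0.1704]
eef_rot: [-0.07, 0.998, -0.001, -0.001]
ft_force: [0.6, -0.3, 0.0]
width: 0.0758
time: 14.55
ee_pos: [0.6007, 0.1233, 0.2268]
eef_rot: [-0.07, 0.998, -0.002, -0.005]
ft_force: [0.1, -0.6, 0.5]
width: 0.0874
t 14.55 tcp [0.6007 0.1233 0.2268] yaw err 0.012 F [ 0.1 -0.6  0.5] w 0.0874
 to [ 0.6246 -0.0663  0.22  ] tool cm [  0.29 -19.1    0.74]
 to [ 0.6246 -0.0663  0.17  ] tool cm [  0.24 -19.09   5.74]
[563.  266.8]
[393.4 264.8]
[ 88.1 194.5]
```

View pics/w6.png

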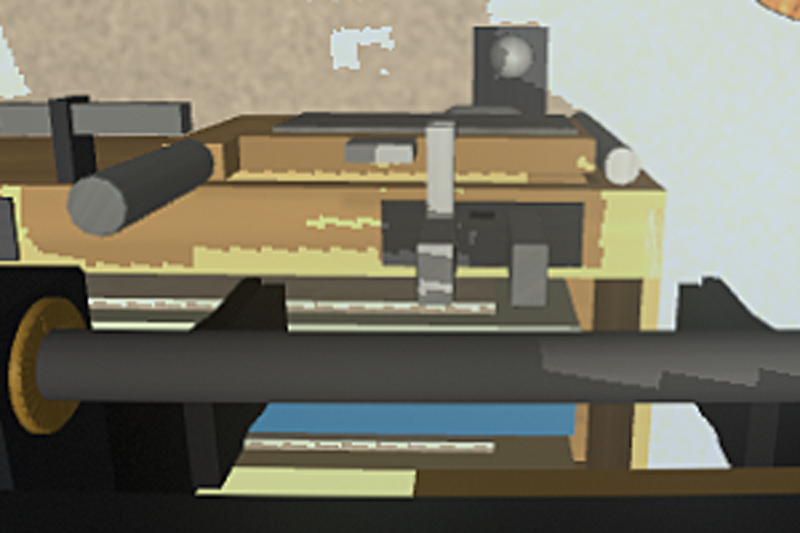

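The picture shows catch A's jaws evenly squeezed, at crop u≈435 and 529 about the block's middle at 483, roughly 10 mm in each. Now catch B.

```bash

python3 -m jog '[[0,-3,0,0.01,0],[0,-3.5,0,0,0],[0,-3.5,0,0,0],[0,-3.5,0,0,0],[0,-3,0,0,0],[0,-1,0,0,0],[0,0,0,0,0],[0,0,0,0,0],[0,0,0,0,0],[0,0,0,0,0]]'
python3 -c "
from h import *
b=tote(.015,-.15)+[.0025,.0015];go((*b,.17))"
```

```text
time: 15.6
ee_pos: [0.6248, -0.0495, 0.2266]
eef_rot: [-0.069, 0.998, -0.001, -0.005]
ft_force: [0.3, -1.0, 0.1]
width: 0.0866
t 15.6 tcp [ 0.6248 -0.0495  0.2266] yaw err 0.01 F [ 0.3 -1.   0.1] w 0.0866
 to [ 0.6271 -0.0648  0.17  ] tool cm [-0.07 -1.54  5.66]
```

```bash

python3 -m jog '[[0,-1.2,0,0,0],[0,-0.2,0,0,0],[0,0,0,0,0],[0,0,0,0,0],[0,0,0,0,0],[0,0,0,0,0],[0,0,0,0,0],[0,0,0,0,0],[0,0,0,0,0],[0,0,0,0,0]]'
python3 - <<'E'
from h import *
b=tote(.015,-.15)+[.0025,.0015];go((*b,.17))
c=shot('wrist')
cv2.imwrite('pics/w7.png',cv2.resize(c['pixels'][130:330,100:400,::-1],(800,533),interpolation=2))
for p in [(.015,-.127,.165),(.015,-.173,.165),(-.008,-.055,.185)]: print(((proj(c,(*tote(*p[:2]),p[2]))-[100,130])*800/300).round(1))
E
```

```text
time: 16.6
ee_pos: [0.627, -0.0618, 0.2266]
eef_rot: [-0.071, 0.997, -0.0, -0.005]
ft_force: [0.2, -1.6, -0.5]
width: 0.087
t 16.6 tcp [ 0.627  -0.0618  0.2266] yaw err 0.014 F [ 0.2 -1.6 -0.5] w 0.087
 to [ 0.6271 -0.0648  0.17  ] tool cm [-0.01 -0.3   5.66]
[551.3 258.8]
[381.1 256.6]
[858.2 194.9]
```

View pics/w7.png

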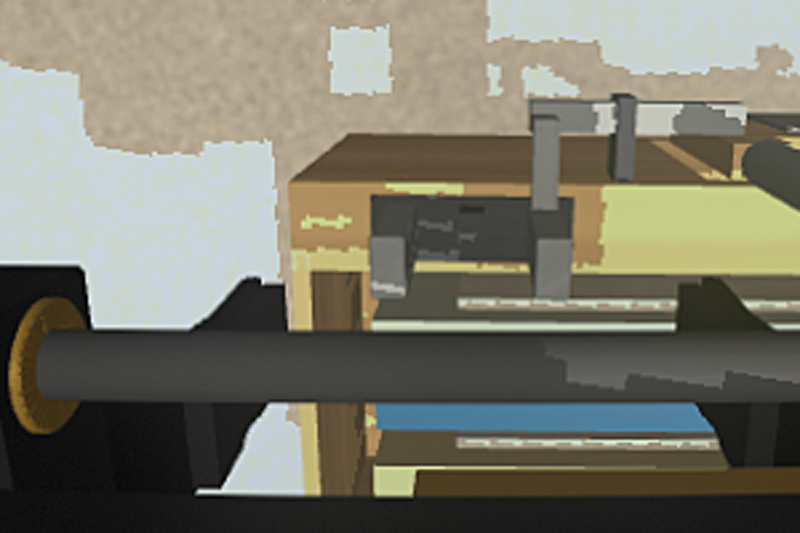

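The jaws' midpoint is at u≈470, against 482 when the tool was centred on A. So I go 3 mm in −y and then descend.

```bash

python3 -m jog '[[0,-0.3,0,0,0],[0,0,0,0,0],[0,0,2,0,0],[0,0,2,0,0],[0,0,1,0,0],[0,0,0,0,0],[0,0,0.3,0,0],[0,0,0,0,0],[0,0,0,0,0],[0,0,0,0,0]]'
python3 -c "
from h import *
b=tote(.015,-.15)+[.0025,.0015];go((*b,.17))"
```

```text
time: 17.65
ee_pos: [0.6286, -0.0658, 0.1751]
eef_rot: [-0.071, 0.997, -0.0, -0.002]
ft_force: [-0.0, 0.5, 0.1]
width: 0.087
t 17.65 tcp [ 0.6286 -0.0658  0.1751] yaw err 0.013 F [-0.   0.5  0.1] w 0.087
 to [ 0.6271 -0.0648  0.17  ] tool cm [0.14 0.12 0.51]
```

```bash

python3 -m jog '[[0,0,0.5,0,0],[0,0,0,0,0.2],[0,0,0,0,0.3],[0,0,0,0,0.4],[0,0,0,0,0.48],[0,0,0,0,0.53],[0,0,0,0,0.56],[0,0,0,0,0.59],[0,0,0,0,0.59],[0,0,0,0,0.59]]'
python3 -m jog '[[0,0,0,0,0.59],[0,0,0,0,0.59],[0,0,0,0,0.59],[0,0,0,0,0.59],[0,0,0,0,0.59],[0,0,0,0,0.59],[0,0,0,0,0.59],[0,0,0,0,0.59],[0,0,0,0,0.59],[0,0,0,0,0.59]]'
python3 -c "
from h import *
b=tote(.015,-.15)+[.0025,.0015];go((*b,.17))"
```

```text
time: 18.65
ee_pos: [0.629, -0.0655, 0.1705]
eef_rot: [-0.071, 0.997, -0.0, -0.002]
ft_force: [-1.0, 0.1, 0.5]
width: 0.0364
time: 19.65
ee_pos: [0.629, -0.0656, 0.1705]
eef_rot: [-0.071, 0.997, -0.0, -0.002]
ft_force: [0.9, 0.7, -0.9]
width: 0.036
t 19.65 tcp [ 0.629  -0.0656  0.1705] yaw err 0.013 F [ 0.9  0.7 -0.9] w 0.036
 to [ 0.6271 -0.0648  0.17  ] tool cm [0.18 0.11 0.05]
```

```bash

python3 -m jog '[[0,0,0,0,0.3],[0,0,0,0,0],[0,0,0,0,0],[0,0,0,0,0],[0,0,0,0,0],[0,0,-2,0,0],[0,0,-3,0,0],[0,0,-2,0,0],[0,0,0,0,0],[0,0,0,0,0]]'
python3 - <<'E'
from h import *
p=tote(-.008,-.055)+[.0025,.002];go((*p,.235))
print(r.read_state()['joint_positions'].round(2))
c=shot('wrist','w8.png')
for p in [(.015,-.127,.165),(.015,-.173,.165)]: print(((proj(c,(*tote(*p[:2]),p[2]))-[100,130])*800/300).round(1))
cv2.imwrite('pics/w8.png',cv2.resize(c['pixels'][130:330,100:400,::-1],(800,533),interpolation=2))
E
```

```text
time: 20.65
ee_pos: [0.6286, -0.0656, 0.2417]
eef_rot: [-0.071, 0.997, -0.0, -0.003]
ft_force: [-0.6, -0.1, -0.9]
width: 0.0868
t 20.65 tcp [ 0.6286 -0.0656  0.2417] yaw err 0.013 F [-0.6 -0.1 -0.9] w 0.0868
 to [0.592  0.0269 0.235 ] tool cm [2.31 9.68 0.68]
[-0.31  0.37  0.45  1.46 -0.16  1.35  1.86]
[560.9 239.3]
[401.6 237.3]
```

View pics/w8.png

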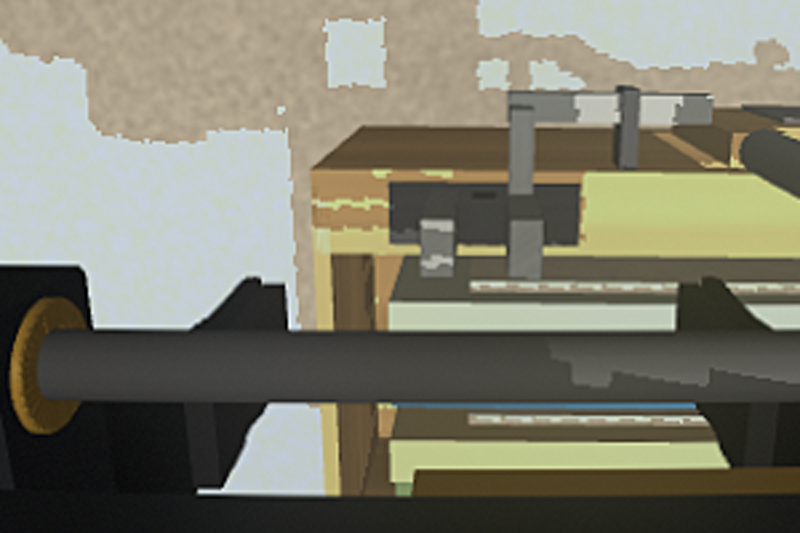

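Catch B's jaws are at u≈437 and 525 about the block's middle at 484, so both are in by roughly 10 mm. Next is the post: I move over it and turn the tool so the pinch axis lies along the swing.

```bash

python3 -m jog '[[0.6,2.4,0,0,0],[0.6,2.4,0,0,0],[0.6,2.4,0,0,0],[0.3,1.2,0,0,0],[0,0,0,0.14,0.48],[0,0,0,0.14,0.48],[0,0,0,0.14,0.48],[0,0,0,0.14,0.48],[0,0,0,0.14,0.48],[0,0,0,0.14,0.48]]'
python3 -m jog '[[0,0,0,0.14,0.48],[0,0,0,0.14,0.48],[0,0,0,0.14,0.48],[0,0,0,0.14,0.48],[0,0,0,0.1,0.48],[0,0,0,0,0.48],[0,0,0,0,0.48],[0,0,0,0,0.48],[0,0,0,0,0.48],[0,0,0,0,0.48]]'
python3 - <<'E'
from h import *
p=tote(-.008,-.055)+[.002,.0015];go((*p,.167))
print(r.read_state()['joint_positions'].round(2))
E
```

```text
time: 21.7
ee_pos: [0.5917, 0.0148, 0.2322]
eef_rot: [0.357, 0.934, -0.005, -0.007]
ft_force: [0.7, 0.3, 0.0]
width: 0.0487
time: 22.7
ee_pos: [0.5903, 0.0109, 0.2268]
eef_rot: [0.651, 0.759, -0.011, -0.006]
ft_force: [-1.0, -1.0, -0.2]
width: 0.0454
t 22.7 tcp [0.5903 0.0109 0.2268] yaw err -1.546 F [-1.  -1.  -0.2] w 0.0454
 to [0.5915 0.0264 0.167 ] tool cm [1.55 0.51 5.96]
[-0.61  0.32  0.64  1.59 -0.18  1.32  0.2 ]
```

```bash

python3 -m jog '[[1.4,0.4,0,0.02,0.48],[0,0,0,0,0.48],[0,0,0,0,0.48],[0,0,0,0,0.48],[0,0,0,0,0.48],[0,0,0,0,0.48],[0,0,0,0,0.48],[0,0,0,0,0.48],[0,0,0,0,0.48],[0,0,0,0,0.48]]'
python3 - <<'E'
from h import *
p=tote(-.008,-.055)+[.002,.0015];go((*p,.167))
c=shot('wrist')['pixels'];cv2.imwrite('pics/w9.png',c[:,:,::-1])
E
```

```text
time: 23.7
ee_pos: [0.592, 0.0225, 0.227]
eef_rot: [0.658, 0.753, -0.011, -0.006]
ft_force: [-0.3, 0.9, 0.3]
width: 0.045
t 23.7 tcp [0.592  0.0225 0.227 ] yaw err -1.566 F [-0.3  0.9  0.3] w 0.045
 to [0.5915 0.0264 0.167 ] tool cm [0.43 0.15 6.  ]
```

```bash

python3 -m jog '[[0.3,0.1,0,0,0.48],[0,0,0,0,0.48],[0,0,1.5,0,0.48],[0,0,1.5,0,0.48],[0,0,1.5,0,0.48],[0,0,0.5,0,0.48],[0,0,0.3,0,0.48],[0,0,0,0,0.48],[0,0,0,0,0.48],[0,0,0,0,0.48]]'
python3 -c "
from h import *
p=tote(-.008,-.055)+[.002,.0015];go((*p,.167))"
```

```text
time: 24.75
ee_pos: [0.5904, 0.0254, 0.1679]
eef_rot: [0.658, 0.753, -0.012, -0.006]
ft_force: [-0.1, -0.0, -0.4]
width: 0.045
t 24.75 tcp [0.5904 0.0254 0.1679] yaw err -1.565 F [-0.1 -0.  -0.4] w 0.045
 to [0.5915 0.0264 0.167 ] tool cm [0.09 0.13 0.08]
```

```bash

python3 -m jog '[[0,0,0,0,0.7],[0,0,0,0,0.85],[0,0,0,0,1],[0,0,0,0,1],[0,0,0,0,1],[0,0,0,0,1],[0,0,0,0,1],[0,0,0,0,1],[0,0,0,0,1],[0,0,0,0,1]]' 30
python3 -c "
from h import *
p=tote(-.008,-.055)+[.002,.0015];go((*p,.167))"
```

```text
time: 25.75
ee_pos: [0.592, 0.0256, 0.1692]
eef_rot: [0.658, 0.753, -0.011, -0.005]
ft_force: [1.0, 0.6, -1.4]
width: 0.0151
t 25.75 tcp [0.592  0.0256 0.1692] yaw err -1.565 F [ 1.   0.6 -1.4] w 0.0151
 to [0.5915 0.0264 0.167 ] tool cm [ 0.09 -0.03  0.22]
```

```bash
cat >> h.py <<'E'
def gate():
    H=tote(-.008,.085)+[.002,.0015]; s=r.read_state(); d=s['ee_pos'][:2]-H
    q=-(np.arctan2(d[1],d[0])-(YAW-np.pi/2)); R=Q.from_quat(s['eef_rot']).as_matrix()
    ty=YAW-np.arctan2(R[1,1],R[0,1])
    print('gate',round(q%(2*np.pi),3),'rad',np.hypot(*d).round(4),'tool turn',round(ty,3)); go((*s['ee_pos'][:2],.169)); print(np.linalg.norm(s['torque']).round(2),s['joint_positions'].round(2))
E
python3 -m jog '[[0,-0.6,0,0.04,1],[0,-0.8,0,0.06,1],[0.02,-0.8,0,0.06,1],[0.02,-0.8,0,0.06,1],[0.02,-0.8,0,0.06,1],[0,0,0,0,1],[0,0,0,0,1],[0,0,0,0,1],[0,0,0,0,1],[0,0,0,0,1]]'
python3 -c "
from h import *
gate()"
```

```text
time: 26.75
ee_pos: [0.5533, 0.0257, 0.1692]
eef_rot: [0.758, 0.652, -0.011, -0.003]
ft_force: [0.3, -0.4, -2.0]
width: 0.015
gate 0.273 rad 0.141 tool turn 0.279
t 26.75 tcp [0.5533 0.0257 0.1692] yaw err -1.85 F [ 0.3 -0.4 -2. ] w 0.015
 to [0.5533 0.0257 0.169 ] tool cm [0.   0.   0.02]
0.54 [-0.71  0.28  0.68  1.76 -0.18  1.19 -0.13]
```

```bash

python3 -m jog '[[0.03,-1,0,0.07,1],[0.03,-1,0,0.07,1],[0.03,-1,0,0.07,1],[0.03,-1,0,0.07,1],[0.03,-1,0,0.07,1],[0.03,-1,0,0.07,1],[0.03,-1,0,0.07,1],[0.03,-1,0,0.07,1],[0,0,0,0,1],[0,0,0,0,1]]'
python3 -c "
from h import *
gate()"
```

```text
time: 27.75
ee_pos: [0.4847, 0.0562, 0.1694]
eef_rot: [0.913, 0.408, -0.008, 0.005]
ft_force: [-0.3, -1.6, -2.6]
width: 0.0153
gate 0.813 rad 0.1407 tool turn 0.858
t 27.75 tcp [0.4847 0.0562 0.1694] yaw err -2.429 F [-0.3 -1.6 -2.6] w 0.0153
 to [0.4847 0.0562 0.169 ] tool cm [ 0.   -0.    0.04]
0.43 [-0.9   0.1   0.73  1.93 -0.06  1.15 -0.88]
```

```bash

python3 -m jog '[[0.03,-1,0,0.06,1],[0.03,-1,0,0.07,1],[0.03,-1,0,0.07,1],[0.03,-1,0,0.07,1],[0.03,-1,0,0.07,1],[0.03,-1,0,0.07,1],[0.03,-1,0,0.07,1],[0.03,-1,0,0.06,1],[0,0,0,0,1],[0,0,0,0,1]]'
python3 -c "
from h import *
gate()"
```

```text
time: 28.75
ee_pos: [0.442, 0.1155, 0.1691]
eef_rot: [0.989, 0.144, -0.011, 0.01]
ft_force: [-0.5, -2.1, -1.0]
width: 0.0154
gate 1.338 rad 0.1406 tool turn 1.411
t 28.75 tcp [0.442  0.1155 0.1691] yaw err -2.982 F [-0.5 -2.1 -1. ] w 0.0154
 to [0.442  0.1155 0.169 ] tool cm [ 0.   -0.    0.01]
0.36 [-1.02  0.02  0.67  2.    0.    1.16 -1.63]
```

```bash

python3 -m jog '[[0.03,-0.8,0,0.03,1],[0.03,-0.8,0,0.03,1],[0,-0.7,0,0.03,1],[0,0,0,0,1],[0,0,0,0,1],[0,0,0,0,1],[0,0,0,0,1],[0,0,0,0,1],[0,0,0,0,1],[0,0,0,0,1]]'
python3 -c "
from h import *
gate()"
```

```text
time: 29.75
ee_pos: [0.4373, 0.1303, 0.169]
eef_rot: [0.995, 0.098, -0.014, 0.012]
ft_force: [-2.7, -4.2, 2.7]
width: 0.0152
gate 1.449 rad 0.1406 tool turn 1.503
t 29.75 tcp [0.4373 0.1303 0.169 ] yaw err -3.073 F [-2.7 -4.2  2.7] w 0.0152
 to [0.4373 0.1303 0.169 ] tool cm [ 0. -0.  0.]
0.61 [-1.04  0.02  0.66  1.99  0.    1.17 -1.76]
```

```bash

python3 -m jog '[[0,-0.6,0,0,1],[0,-0.2,0,0,1],[0,0,0,0,1],[0,0,0,0,1],[0,0,0,0,1],[0,0,0,0,1],[0,0,0,0,1],[0,0,0,0,1],[0,0,0,0,1],[0,0,0,0,1]]'
python3 - <<'E'
from h import *
gate()
for n in('side','top'):
    c=shot(n,n+'_end.png');im=c['pixels'][:,:,::-1];h=cv2.cvtColor(im,cv2.COLOR_BGR2HSV)
    m=((h[:,:,0]<22)&(h[:,:,1]>90)).astype('uint8');m[:60]=0
    for k in cv2.findContours(m,0,2)[0]:
        if 150<cv2.contourArea(k)<3000: print(n,cv2.contourArea(k),cv2.boundingRect(k))
    print('exp jar top',proj(c,(.4445,.263,.105)).round(),'post@1.49',proj(c,(*tote(-.1475,.074),.15)).round())
    if n=='side':
        p=c['pixels'][140:200,160:215].mean(2);print(p[::3,::3].round().astype(int))
E
python3 -c "
from h import *
gate()"
```

```text
time: 30.75
ee_pos: [0.4362, 0.1361, 0.1691]
eef_rot: [0.995, 0.096, -0.014, 0.013]
ft_force: [-2.6, -4.1, 2.4]
width: 0.0153
gate 1.49 rad 0.1404 tool turn 1.506
t 30.75 tcp [0.4362 0.1361 0.1691] yaw err -3.077 F [-2.6 -4.1  2.4] w 0.0153
 to [0.4362 0.1361 0.169 ] tool cm [ 0.   -0.    0.01]
0.66 [-1.05  0.03  0.65  1.99  0.    1.17 -1.77]
side 1882.5 (352, 296, 60, 62)
side 1157.0 (251, 234, 34, 47)
side 1500.0 (163, 156, 79, 47)
side 203.5 (0, 60, 40, 13)
exp jar top [178. 150.] post@1.49 [192. 168.]
[[134  35  27  22  27  21  28  13  16  22  19  21  25  25  25  26  24  28
   33]
 [135  96  16  34  35  25  15  28  23  23  19  22  22  19  20  17  25  17
   29]
 [132 133 110  31  34  24  16  20  29  21  20  21  20  19  21  21  24  16
   18]
 [132 131 134 129 132  58  19  28  21  31  23  24  24  22  27  19  19  26
   19]
 [133 136 134 125 129 105  15  23  25  31  16  13  24  17  26  23  20  15
   13]
 [128 131 129  90 119 129  50  22  36  28  25  18  20  20  23  13  17  24
    9]
 [134 134 137 118  50  60  59  33  28  24  37  21  23  17  15  20  17  11
   18]
 [132 132 125 130  66 
[... 685 characters left out ...]
42  45  43  46
   47]
 [135 134  84  87  89  87  62  60  61  69  61  52  46  48  45  53  46  46
   43]
 [136 134 135  92  73  92  91  64  55  55  78  60  36  44  45  41  42  36
   39]
 [135 135 134 136 119 106  75  76  72  69  99 101  46  44  38  41  44  46
  110]
 [135 135 130 135 134 132 139 134 132 130 136 125  44  42  42  44  76 133
  127]]
top 523.5 (294, 218, 27, 27)
top 954.5 (381, 167, 31, 42)
top 1016.0 (188, 116, 123, 64)
exp jar top [159. 246.] post@1.49 [207. 251.]
gate 1.49 rad 0.1405 tool turn 1.506
t 30.85 tcp [0.4361 0.1361 0.1691] yaw err -3.077 F [-2.4 -4.   1.7] w 0.0153
 to [0.4361 0.1361 0.169 ] tool cm [ 0.   -0.    0.01]
0.65 [-1.05  0.03  0.65  1.99  0.    1.17 -1.77]
```

```bash
python3 -c "
from h import *
r.close_job();gate()"
```

```text
the job is handed in; nothing more can be done
the job is handed in; nothing more can be done
```

I carried out all the steps in order and handed the job in at about 31 s of the 72 allowed, still pinching the gate post. The hand-in reports no verdict, so these are my own checks.

- **Jar:** I let it go upright on the cork mat, within a few mm of the centre. After the swing, the side picture's pixel values still fit it standing there.
- **Catch above the gate:** I squeezed it first, to about 35.5 mm over the outer faces. The wrist picture shows both jaws in evenly, about 10 mm each.
- **Catch beside the gate:** I squeezed it second, to 36 mm. Both jaws are in by about 10 mm each. I did not look at the catches again after the swing.
- **Gate:** I pinched the post at 30 N and swung it past the detent. Just before hand-in the gate stood at about 1.49 rad, worked out from the tool position and my hinge estimate. It was unchanged over the last 0.1 s between readings. The fingers were 15 mm apart on the 16 mm post, with a wrist force of about 5 N.
- **Cup and sanding block:** in the last top picture their outlines match the start to within a pixel.
- **Tin:** I saw it in place only up to the jar placing, and the last colour check did not cover it. The arm never came near it.

My tote estimates from the top and side cameras differed by about 4 mm. I used a position between them, and the wrist picture at each catch and the pinch on the post bore it out. I had used all 12 picture views by then, so the final checks were numbers only.

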